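# Close the annealing pot and crack its purge screw

## Robot

A 6-joint arm with a two-finger parallel gripper is mounted at the origin on the work surface. World frame = base frame: x ahead of the robot, y to its left, z up, the work surface at z = 0. Lengths are in m, angles in rad, forces in N, time in s.
With the tool pointing down it reaches from about 0.35 to 0.875 m from the base axis. Payload 4.2 kg.
Tool frame: the origin (TCP) lies midway between the tips of the shut fingers; the grasp point (between the pads) lies 19 mm behind it (arm.pinch_z is the distance from the TCP to the grasp point, in m); z points along the fingers, y is the line along which they close (so a half turn about z gives the same grasp; the last joint's range is limited). The gripper opens to 87 mm and grips with 3 to 60 N. Pads are 19 mm wide; open, the fingers measure 117 mm over their backs; the gripper's body (75 mm by 190 mm) begins 51 mm behind the grasp point.
Start: joints at [-1.001, 0.385, 0.008, 0, -1.194, -0.259], TCP at [0.191, -0.595, 0.223] pointing down, gripper open.
Joint ranges: [-3.14, 3.14], [-1.21, 2.06], [-1.07, 1.41], [-3.16, 2.05], [-2.99, -0.16], [-3.1, 3.1]. Speed limits (rad/s): [2.79, 2.79, 3.14, 3.14, 3.14, 3.14].

## Interface

Orientations are given as a unit quaternion [x, y, z, w].
In Python, from workcell import arm gives the robot as it stands.
- The arm moves only by the shell command python3 -m creep 'ROWS'. ROWS is JSON, one flat list of numbers, 7 for each row, row after row: the shift along the tool's x, y, z in cm, then the turn, a rotation vector about the tool's x, y, z in degrees, then the finger opening in cm, from 0 to 8.7. In form: [tx, ty, tz, rx, ry, rz, claw, tx, ty, tz, rx, ry, rz, claw, ...]. A call has 1 to 8 rows; each row is the pose to reach, as a shift and turn from the pose commanded when the call began, along the tool's axes at that moment; what a row does not reach only later rows make up. A row lasts 1/10 s, in which the tool goes at most 50 mm and 8.59 degrees, less where a joint would pass 70% of its speed; a pose out of reach is approached as far as the arm can. A call with a gripper value outside its range is refused whole. The fingers move at their own pace and stop on an object; the grip force is fixed at half the most. Time passes only in rows, so rows that repeat a pose let the fingers close. It gives the time, the measured TCP pose, the force, the opening and the grip force at its end, in the units of the state.
- arm.get_obs(): the state, without advancing time (a new reading comes with each control period).
- arm.get_image(name): name is "side" or "top" or "wrist"; returns (picture, depth): 420x560x3 uint8, red, green, blue; 420x560 float32, m along the optical axis (not along the pixel's ray), 0 where there is no reading.
- arm.camera_info(name): a dict with "fx", "fy", "cx", "cy" (pixels), "eye" and "attitude" of the camera in the world. Camera axes: x right, y down, z forward; pixel columns grow to the right and rows downward; lengths in m; the calibration is good to about 2 mm. A picture is of the moment at which its call begins: read the wrist's pose just before it. camera_info takes no time and is no camera call; for the wrist camera it gives the pose at the moment of the call.
- arm.hand_in(): hands the job in; it is judged then, once.
The state is a dict: "time": time; "joint_positions": joint angles; "qd": joint speeds; "tau": joint torques, N m; "eef_pos": TCP position; "ee_rot": TCP orientation; "contact_force": force on the tool from outside, world axes, zero at the start; "torque": the same for the moment, N m; "opening": opening from 0.0 (shut) to 1.0 (fully open); "gripper_force": force on a finger pad.
Only numpy, scipy, OpenCV 4.12 (cv2) and the standard library are available. Lean on these libraries where they do the work, as an engineer would, in place of code of your own. Each camera call takes 0.05 s, during which the arm holds its last target. There are 200 camera calls.

## Task

Take the loose steel lid from the pale tile and set it gently, level and fully home, on the rim of the annealing pot, the one with the brass wing screw beside it, and let go of it. Then turn the wing screw clockwise until it seats, back it off a quarter turn anticlockwise, and finish there still gripping the wing, with the lid still in place. Do not drop the lid, and leave the other things on the bench where they are.

Things in the scene. Friction and masses are not known exactly. Their poses are not given: they have to be found in the camera images.
- lid: Loose round steel lid, about 0.32 kg, on the pale tile, knob up. From below: plug 92 mm across, 8 mm high; disc 120 mm across, 5 mm thick; neck 14 mm across, 8 mm high; round dark knob 28 mm across, 22 mm high. Origin: centre of the plug's underside, z up its axis. Seated, the plug is inside the pot and the disc rests on the rim, the origin 8 mm below pot_rim.
- lid_knob (a point): Centre of the lid's knob, where to grip it, 32 mm above the lid's origin (11 mm below the knob's top, 19 mm above the top of the disc).
- tile: Fixed pale soldering tile 160 x 160 x 16 mm, on which the lid lies at the start. Origin: centre of its underside.
- station: Fixed annealing station: dark base plate 8 mm thick (x -200 to 70, y -60 to 60 mm in its frame) with an open steel pot and, 140 mm from it on the robot side, a pillar with the wing screw. Origin: on the pot's axis at bench level; z up; the pillar is at x = -140 mm, y = 0. Pot: 110 mm outside, 102 inside, rim 78 mm above the bench. Pillar: 26 mm across, 73 mm high.
- pot_rim (a point): Centre of the pot's mouth, level with the rim, 78 mm above the bench.
- wing (a point): Flat upright brass wing on top of the purge screw: 36 mm long, 8 mm thick, 26 mm high, 87 to 113 mm above the bench, on a round hub 19 mm across. Grip it from above across its thickness. This point: on the screw's axis, centre of the wing's underside; y along its length, x across its thickness, z up. It turns with the screw but does not rise or sink.
- purge_screw (a joint): Screw angle, rad: 0 = seated (hard stop), grows as it is unscrewed anticlockwise seen from above, stop at 4.0. Starts 0.8 to 2.4 open. Friction about 0.06 N m, no spring: stays where it is left. At 0 the wing's length lies across the line from pillar to pot; at a quarter turn (1.57) along that line.
- small_pot: Bystander: a smaller open steel pot without a lid or screw, 76 mm across, 50 mm high, with two side handles. Origin: centre of its underside.
- scribe: Bystander: a hand tool 160 mm long with a wooden handle, lying between the tile and the station.
- firebrick: Bystander: pale firebrick 114 x 114 x 64 mm. Origin: centre of its underside.
- copper_blank: Bystander: copper sheet 90 x 90 x 4 mm. Origin: centre of its underside.
- flux_jar: Bystander: closed amber jar, 64 mm across, 80 mm high. Origin: centre of its underside.
- weight: Bystander: knobbed brass weight 44 mm across, 48 mm high. Origin: centre of its underside.
- brick_half: Bystander: small red brick 110 x 55 x 50 mm. Origin: centre of its underside.
There are look-alikes about, which are no part of the job. Leave any brown or purple look-alike of the lid alone.

How it is judged:
On the way, in this order (a step that is already met when the one before it is completed fails the run):
1. the lid sits home and level on the annealing pot and has been let go (horizontal distance between lid and pot_rim below 0.009 m and z of lid in the frame of pot_rim below -0.0055 m and angle between lid's own z axis and vertical below 0.05 rad and contact force between the fingers and lid below 0.1 N and contact force between lid and station above 1 N), for 0.2 s.
2. the purge screw has been turned in until it seats, the lid still home (horizontal distance between lid and pot_rim below 0.009 m and z of lid in the frame of pot_rim below -0.0055 m and angle between lid's own z axis and vertical below 0.05 rad and value of joint purge_screw below 0.07 rad), for 0.2 s.
At the end, for the whole second after the job is handed in: The lid rests freely on the pot, within 9 mm of centred, its origin over 5.5 mm below the rim, within 0.05 rad of level; the screw, after seating (below 0.07 rad), is at rest a quarter turn open (1.22 to 1.92 rad) and the fingers grip the wing with over 2 N (all of step 1 and contact force between the arm and lid below 0.1 N and value of joint purge_screw between 1.22 and 1.92 rad and velocity of joint purge_screw between -0.1 and 0.1 rad/s and contact force between the fingers and purge_screw above 2 N); the arm keeps its last pose, push and grip.
It fails at once if the lid is dropped (falls faster than 0.5 m/s out of the fingers, about 13 mm of free fall) (linear speed of lid above 0.5 m/s and contact force between the fingers and lid below 0.05 N).
It fails at once if the lid is driven hard onto the pot (over 60 N) (contact force between lid and station above 60 N).
It fails at once if a bystander is pushed more than 30 mm from its place (distance of any of small_pot, scribe, firebrick, copper_blank, flux_jar, weight, brick_half from where it was at the start of the episode above 0.03 m).
It also fails if it takes over 72 s, if anything falls off the work surface, if the arm or the gripper's body presses on something with over 40 N, if the wrist force passes 120 N, or if a joint passes its speed limit or range.

## Working session

There is one attempt and no reset: what is moved stays moved. The work goes in short steps, Python scripts to look and compute and a shell command to move; the robot and the scene stay as the last step left them, time stands still between calls to the robot, and variables do not carry over. Pictures are saved under pics/ and viewed, at most 10 in all, crops included, and the job is handed in when it is done.

```bash
ls; mkdir -p pics; python3 - <<'E'
from workcell import arm
import cv2
for n in ("top","side"):
    im,d=arm.get_image(n); cv2.imwrite(f"pics/{n}0.png",im[:,:,::-1]); 
    import numpy as np; np.save(f"{n}0.npy",d); print(n,arm.camera_info(n))
print(arm.get_obs())
E
```

```text
pics
top {'fx': 424.8657091822111, 'fy': 424.8657091822111, 'cx': 272.70078182633756, 'cy': 212.80110598238448, 'eye': array([ 0.32178777, -0.07009174,  1.34895102]), 'attitude': array([-0.69598733,  0.71270573, -0.06529349,  0.05821453])}
side {'fx': 503.98225990029465, 'fy': 503.98225990029465, 'cx': 282.22604492609094, 'cy': 207.0015450627388, 'eye': array([0.27144198, 0.88930763, 1.06756242]), 'attitude': array([-0.12742398,  0.91518972, -0.37865859,  0.05299608])}
{'time': 0.1, 'joint_positions': array([-1.00138798e+00,  3.85483143e-01,  6.76164184e-03, -4.18331130e-04,
       -1.19399481e+00, -2.58617926e-01]), 'qd': array([-4.54690703e-04, -2.70918089e-03,  2.12049018e-03,  1.16152912e-03,
        5.04233035e-04,  9.35954609e-05]), 'tau': array([-1.34870977e-03, -3.91689813e+01,  1.87935340e+01,  4.23195541e+00,
        1.34412112e-02, -7.75733884e-05]), 'eef_pos': array([ 0.19099069, -0.59454064,  0.22156902]), 'ee_rot': array([-1.54694264e-01,  9.87961905e-01,  9.57096699e-04, -2.08199345e-04]), 'contact_force': array([-0.65385885,  0.71174586, -0.39457301]), 'torque': array([-0.00923541,  0.02909735,  0.003049  ]), 'gripper_force': 0.0, 'opening': 1.0023936088653518}
```

View pics/top0.png

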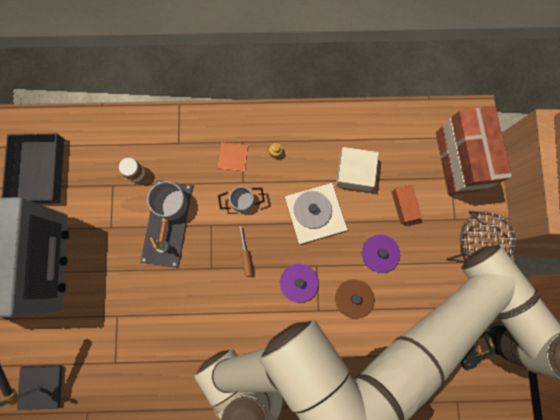

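View pics/side0.png

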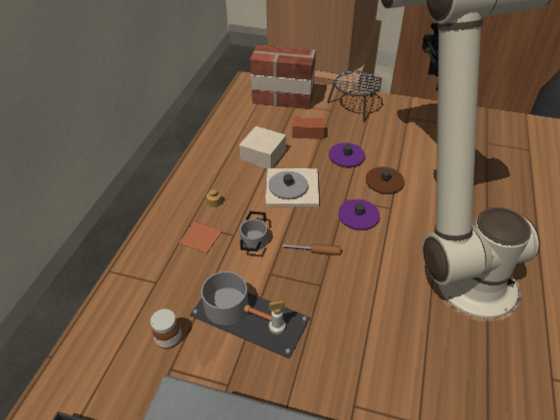

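The steel lid on the pale tile is at top (314,209). Look-alikes are purple at (299,283) and (381,253), and brown at (355,299). I choose the grey one on the pale tile. The pot is at (167,200) and the wing at about (160,243); the small pot at (243,200) has no screw.

```bash
cat > h.py <<'E'
import numpy as np, cv2
from scipy.spatial.transform import Rotation as R
from workcell import arm
def cloud(d,c):
    v,u=np.mgrid[:d.shape[0],:d.shape[1]]
    p=np.stack([(u-c["cx"])/c["fx"]*d,(v-c["cy"])/c["fy"]*d,d],-1)
    return p@R.from_quat(c["attitude"]).as_matrix().T+c["eye"]
def ray(u,v,z,c):
    r=R.from_quat(c["attitude"]).apply([(u-c["cx"])/c["fx"],(v-c["cy"])/c["fy"],1])
    return c["eye"]+r*(z-c["eye"][2])/r[2]
def shot(n):
    c=arm.camera_info(n); im,d=arm.get_image(n); return im,d,c,cloud(d,c)
def circ(p):
    A=np.c_[2*p[:,:2],np.ones(len(p))]; s=np.linalg.lstsq(A,(p[:,:2]**2).sum(1),rcond=None)[0]
    return s[:2],np.sqrt(s[2]+s[0]**2+s[1]**2)
E
python3 - <<'E'
from h import *
for n in ("top","side"):
    im=cv2.imread(f"pics/{n}0.png"); d=np.load(f"{n}0.npy"); c=arm.camera_info(n); P=cloud(d,c)
    g=ray(314,209,.029,arm.camera_info("top"));pt=ray(167,195,.078,arm.camera_info("top"))
    hsv=cv2.cvtColor(im,cv2.COLOR_BGR2HSV)
    near=np.hypot(*(P[...,:2]-g[:2]).transpose(2,0,1))
    k=(near<.08)&(hsv[...,2]<75)&(d>0)
    print(n,"knob",k.sum(),np.median(P[k],0))
    q=(near<.1)&(P[...,2]>.023)&(P[...,2]<.036)
    cn,_=cv2.findContours(q.astype(np.uint8),0,1); cc=max(cn,key=cv2.contourArea)[:,0]
    print("disc",q.sum(),circ(P[cc[:,1],cc[:,0]]),np.median(P[q],0))
    near=np.hypot(*(P[...,:2]-pt[:2]).transpose(2,0,1))
    q=(near<.085)&(P[...,2]>.070)&(P[...,2]<.086)
    print("rim",q.sum(),circ(P[q]),np.median(P[q],0))
    q=(near<.22)&(P[...,2]>.087)&(P[...,2]<.13)
    print("wing",q.sum(),P[q].mean(0) if q.any() else 0,np.linalg.svd(P[q][:,:2]-P[q][:,:2].mean(0))[2][0] if q.any() else 0)
    q=(near<.25)&(P[...,2]>.004)&(P[...,2]<.015)&(hsv[...,2]<90)
    print("plate",q.sum(),cv2.minAreaRect(P[q][:,:2].astype(np.float32)),P[q].mean(0))
    if n=="top": print("tallest near path",np.round(P[195:215,230:260,2].max(),3))
im=cv2.imread("pics/top0.png");a=cv2.resize(im[175:245,280:350],(400,400),interpolation=2)
b=cv2.resize(im[175:275,130:200],(400,571),interpolation=2)[:400]
b=cv2.resize(im[185:255,130:200],(400,400),interpolation=2)
cv2.imwrite("pics/crop1.png",np.hstack([a,b]))
E
```

```text
top knob 26 [ 0.55399477 -0.22003288  0.03177058]
disc 1021 (array([ 0.56542438, -0.2099856 ]), np.float64(0.05842490498429535)) [ 0.56322595 -0.20946941  0.02859558]
rim 185 (array([0.59876608, 0.24239675]), np.float64(0.05278446812921684)) [0.59873406 0.2453386  0.07645987]
wing 56 [0.46473185 0.26514757 0.10632048] [-0.94707733 -0.32100549]
plate 1702 ((0.5394967794418335, 0.2279932200908661), (0.4375150203704834, 0.2910495698451996), 76.54613494873047) [0.51402265 0.24172118 0.00853387]
tallest near path 1.349
side knob 89 [ 0.56290709 -0.20195122  0.05456615]
disc 750 (array([ 0.56579983, -0.20759007]), np.float64(0.058827367067790036)) [ 0.56172218 -0.2009938   0.02797114]
rim 333 (array([0.5994012, 0.2448583]), np.float64(0.05279609667263473)) [0.59942429 0.24888269 0.07557126]
wing 136 [0.46128285 0.26953205 0.10305413] [0.89600024 0.44405357]
plate 2569 ((0.549480676651001, 0.18541249632835388), (0.30737608671188354, 0.39880141615867615), 2.3540234565734863) [0.50585012 0.26870339 0.00759222]
```

View pics/crop1.png

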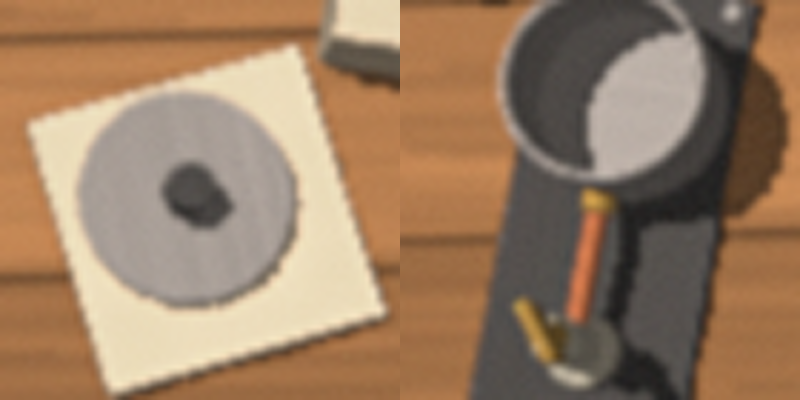

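The crop shows a grey steel lid on the pale tile (knob near crop (190,190)), and the pot with the orange link running to the pillar and brass wing (crop (540,330)). The two views agree on lid (0.565,-0.209), rim (0.599,0.243) and wing (0.463,0.267), which is 138 mm from the pot (140 expected). The screw is at about 2.1 rad.

```bash
cat >> h.py <<'E'
def need(x,y,z):
    o=arm.get_obs(); r=R.from_quat(o["ee_rot"])
    print("t",round(o["time"],2),"pos",o["eef_pos"].round(4),"tilt/yaw",np.round(r.as_matrix().T[1:],3).tolist(),"j6",o["joint_positions"][5].round(2))
    print("shift cm",(r.inv().apply(np.array([x,y,z])-o["eef_pos"])*100).round(2))
E
python3 -c "
from h import *
need(.5655,-.2085,.15)"

```

```text
t 0.1 pos [ 0.191  -0.5945  0.2216] tilt/yaw [[-0.306, 0.952, 0.002], [-0.001, 0.002, -1.0]] j6 -0.26
shift cm [-47.46  25.29   7.2 ]
```

```bash
python3 -m creep '[-47.5,25.3,3,0,0,0,8.7,-47.5,25.3,3,0,0,0,8.7,-47.5,25.3,3,0,0,0,8.7,-47.5,25.3,3,0,0,0,8.7,-47.5,25.3,3,0,0,0,8.7,-47.5,25.3,3,0,0,0,8.7,-47.5,25.3,3,0,0,0,8.7,-47.5,25.3,3,0,0,0,8.7]'; python3 -c "
from h import *
need(.5655,-.2085,.15)"
```

```text
time: 0.9
eef_pos: [0.4703, -0.3066, 0.2]
ee_rot: [-0.155, 0.988, 0.0, -0.0]
contact_force: [1.0, -0.7, -0.4]
opening: 1.0
gripper_force: 0.0
t 0.9 pos [ 0.4703 -0.3066  0.2   ] tilt/yaw [[-0.306, 0.952, 0.0], [-0.0, 0.0, -1.0]] j6 -0.97
shift cm [-12.07   6.43   5.  ]
```

```bash
python3 -m creep '[-12,6.4,5,0,0,0,8.7,-12,6.4,5,0,0,0,8.7,-12,6.4,5,0,0,0,8.7,-12,6.4,5,0,0,0,8.7,-12,6.4,5,0,0,0,8.7,-12,6.4,5,0,0,0,8.7]'; python3 - <<'E'
from h import *
im,d,c,P=shot("wrist"); cv2.imwrite("pics/w1.png",im[:,:,::-1]); np.save("w1.npy",P)
for zlo,zhi,nm in((.024,.034,"disc"),(.05,.064,"knobtop")):
    q=(np.hypot(P[...,0]-.5655,P[...,1]+.2085)<(.09 if nm=="disc" else .03))&(P[...,2]>zlo)&(P[...,2]<zhi)
    cn,_=cv2.findContours(q.astype(np.uint8),0,1)
    if cn:
        cc=max(cn,key=cv2.contourArea)[:,0]; print(nm,q.sum(),circ(P[cc[:,1],cc[:,0]]),P[q].mean(0))
need(.5655,-.2085,.15)
E
```

```text
time: 1.5
eef_pos: [0.5636, -0.2113, 0.1504]
ee_rot: [-0.155, 0.988, -0.0, -0.0]
contact_force: [0.4, -0.2, 0.4]
opening: 1.001
gripper_force: 0.0
disc 15751 (array([ 0.56632304, -0.21038173]), np.float64(0.05945492370498221)) [ 0.56303618 -0.21139905  0.02888743]
knobtop 1155 (array([ 0.56595865, -0.21046609]), np.float64(0.013371848185566153)) [ 0.56497712 -0.21078826  0.05838241]
t 1.55 pos [ 0.5635 -0.2116  0.1508] tilt/yaw [[-0.305, 0.952, -0.0], [0.0, -0.0, -1.0]] j6 -1.17
shift cm [-0.29  0.24  0.08]
```

View pics/w1.png

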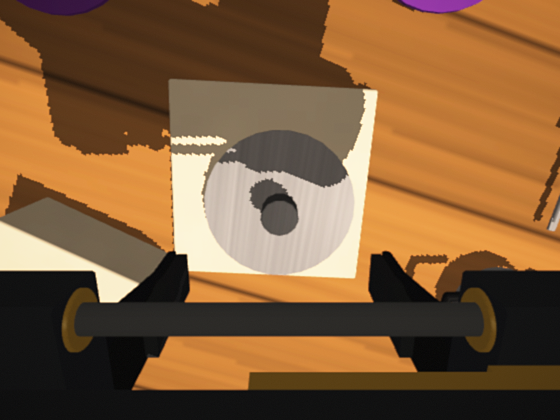

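The wrist view shows the grey lid's knob at (280,215), between the fingers, with the purple look-alikes well away at the top edge. Refined lid centre: (0.566,-0.2104).

```bash
python3 -m creep '[-0.27,0.04,4,0,0,0,8.7,-0.27,0.04,7,0,0,0,8.7,-0.27,0.04,9,0,0,0,8.7,-0.27,0.04,10,0,0,0,8.7,-0.27,0.04,10,0,0,0,8.7,-0.27,0.04,10,0,0,0,8.7]'; python3 -c "
from h import *
need(.566,-.2104,.033)"
```

```text
time: 2.15
eef_pos: [0.5671, -0.2104, 0.0516]
ee_rot: [-0.155, 0.988, -0.0, 0.001]
contact_force: [0.8, 0.3, 1.1]
opening: 1.0
gripper_force: 0.0
t 2.15 pos [ 0.5671 -0.2104  0.0516] tilt/yaw [[-0.305, 0.952, -0.001], [0.002, -0.001, -1.0]] j6 -1.17
shift cm [0.11 0.03 1.86]
```

```bash
python3 -m creep '[0.1,0,1,0,0,0,8.7,0.1,0,1.6,0,0,0,8.7,0.1,0,1.8,0,0,0,8.7,0.1,0,1.8,0,0,0,8.7]'; python3 -m creep '[0,0,0,0,0,0,2,0,0,0,0,0,0,2,0,0,0,0,0,0,2,0,0,0,0,0,0,2,0,0,0,0,0,0,2,0,0,0,0,0,0,2,0,0,0,0,0,0,2]'
```

```text
time: 2.55
eef_pos: [0.5653, -0.2099, 0.0319]
ee_rot: [-0.155, 0.988, 0.0, -0.0]
contact_force: [-0.3, 0.4, -0.1]
opening: 0.998
gripper_force: 0.0
time: 3.25
eef_pos: [0.5655, -0.2099, 0.0323]
ee_rot: [-0.155, 0.988, 0.0, 0.0]
contact_force: [0.4, -0.1, 0.1]
opening: 0.45
gripper_force: 0.0
```

```bash
python3 -m creep '[0,0,0,0,0,0,1,0,0,0,0,0,0,1,0,0,0,0,0,0,1,0,0,0,0,0,0,1,0,0,0,0,0,0,1]'; python3 -m creep '[0,0,-1,0,0,0,1,0,0,-2,0,0,0,1,0,0,-3,0,0,0,1,0,0,-3,0,0,0,1,0,0,-3,0,0,0,1]'; python3 -c "
from h import *
need(.599,.2435,.19)"
```

```text
time: 3.75
eef_pos: [0.5655, -0.21, 0.0323]
ee_rot: [-0.155, 0.988, -0.0, 0.0]
contact_force: [-0.3, -0.7, 0.2]
opening: 0.312
gripper_force: 30.0
time: 4.25
eef_pos: [0.5656, -0.2099, 0.0628]
ee_rot: [-0.155, 0.988, 0.0, 0.0]
contact_force: [-0.6, 0.0, -1.9]
opening: 0.315
gripper_force: 30.0
t 4.25 pos [ 0.5656 -0.2099  0.0628] tilt/yaw [[-0.306, 0.952, -0.0], [0.001, 0.0, -1.0]] j6 -1.17
shift cm [-17.05  42.15 -12.71]
```

```bash
python3 -m creep '[0,0,-3,0,0,0,1,0,0,-6,0,0,0,1,-1,3,-9.5,0,0,0,1,-2.5,7,-12,0,0,0,1,-4,11,-12.7,0,0,0,1,-6,15,-12.7,0,0,0,1,-8,19,-12.7,0,0,0,1,-9.5,23,-12.7,0,0,0,1]' | head -2;  python3 -c "
from h import *
need(.599,.2435,.19)"
```

```text
time: 5.05
eef_pos: [0.5854, 0.04, 0.1888]
t 5.05 pos [0.5854 0.04   0.1888] tilt/yaw [[-0.306, 0.952, 0.0], [-0.001, 0.0, -1.0]] j6 -1.6
shift cm [-7.51 18.96 -0.12]
```

```bash
python3 -m creep '[-2,5,0,0,0,0,1,-3,7,0,0,0,0,1,-3,7,0,0,0,0,1,-3,7,0,0,0,0,1]' | head -2;  python3 - <<'E'
from h import *
for n in("wrist","top","side"):
    im,d,c,P=shot(n); cv2.imwrite(f"pics/{n}2.png",im[:,:,::-1])
    q=(np.hypot(P[...,0]-.599,P[...,1]-.2435)<.07)&(P[...,2]>.071)&(P[...,2]<.084)
    if q.sum()>20: print(n,"rim",q.sum(),circ(P[q]),P[q].mean(0))
    hub=(np.hypot(P[...,0]-.463,P[...,1]-.267)<.04)
    q=hub&(P[...,2]>.09)&(P[...,2]<.12)
    if q.sum()>20: m=P[q][:,:2]; print(n,"wing",q.sum(),P[q].mean(0),P[q][:,2].max(),cv2.minAreaRect(m.astype(np.float32)))
    if n!="wrist":
        o=arm.get_obs()["eef_pos"]; q=(np.hypot(P[...,0]-o[0],P[...,1]-o[1])<.066)&(abs(P[...,2]-o[2]+.003)<.006)
        if q.sum()>50: print(n,"lid disc",q.sum(),circ(P[q]),P[q].mean(0),np.linalg.lstsq(np.c_[P[q][:,:2]-P[q][:,:2].mean(0),np.ones(q.sum())],P[q][:,2],rcond=None)[0],o)
need(.599,.2435,.19)
E
```

```text
time: 5.45
eef_pos: [0.5921, 0.1143, 0.1884]
wrist rim 1349 (array([0.59963464, 0.24186524]), np.float64(0.05257900914028886)) [0.56755835 0.25710386 0.07636841]
wrist wing 724 [0.46355129 0.26233891 0.09646378] 0.10475579654190981 ((0.4635005593299866, 0.2628796696662903), (0.03586841747164726, 0.005361555144190788), 26.361305236816406)
top rim 96 (array([0.59839654, 0.24254789]), np.float64(0.0524503980673449)) [0.5726158  0.2483753  0.07670091]
top wing 50 [0.46025562 0.26408554 0.10829521] 0.1167733802676223 ((0.46045875549316406, 0.26512184739112854), (0.03507368266582489, 0.009199745953083038), 26.394235610961914)
top lid disc 499 (array([0.57220904, 0.10421226]), np.float64(0.03286580122589488)) [0.56099515 0.10150041 0.1849821 ] [-0.00268114 -0.00367194  0.1849821 ] [0.59230004 0.1130254  0.18879766]
side rim 309 (array([0.59937063, 0.24494756]), np.float64(0.052800818050300805)) [0.60068662 0.24706862 0.07587332]
side wing 124 [0.46147367 0.26913528 0.1040813 ] 0.11443178487037109 ((0.4617472290992737, 0.2684800624847412), (0.034924134612083435, 0.010683980770409107), 23.793771743774414)
side lid disc 725 (array([0.59188062, 0.11567552]), np.float64(0.04743737692026221)) [0.57913629 0.13510238 0.1845035 ] [-0.00409123  0.00119994  0.1845035 ] [0.59241636 0.11277556 0.18897303]
t 5.6 pos [0.5924 0.1128 0.189 ] tilt/yaw [[-0.305, 0.953, -0.0], [-0.001, -0.0, -1.0]] j6 -1.72
shift cm [-4.61 12.25 -0.11]
```

View pics/wrist2.png

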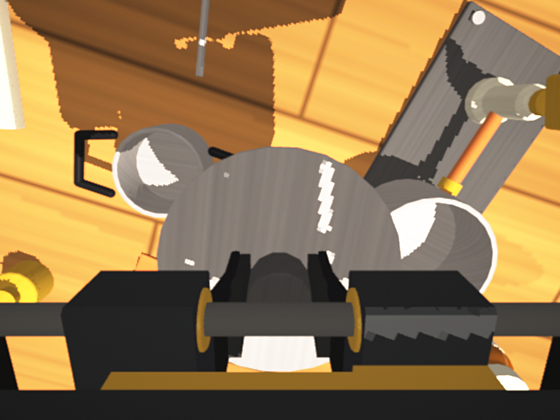

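The wrist view shows the lid level in the fingers. The pot rim is at right (440,240) and the pillar at upper right. Subtracting each camera's bias puts the rim at (0.5989,0.2425).

```bash
python3 -m creep '[-1.5,4,0,0,0,0,1,-3,8,0,0,0,0,1,-4.1,11,0,0,0,0,1,-4.6,12.2,0,0,0,0,1,-4.6,12.2,3,0,0,0,1,-4.6,12.2,5.5,0,0,0,1,-4.6,12.2,7,0,0,0,1,-4.6,12.2,7,0,0,0,1]' ;  python3 -c "
from h import *
need(.5989,.2425,.0863)"
```

```text
time: 6.4
eef_pos: [0.5977, 0.2417, 0.1164]
ee_rot: [-0.154, 0.988, -0.001, -0.003]
contact_force: [0.1, -0.8, -2.9]
opening: 0.31
gripper_force: 30.0
t 6.4 pos [0.5977 0.2417 0.1164] tilt/yaw [[-0.304, 0.953, -0.002], [-0.006, -0.003, -1.0]] j6 -1.9
shift cm [-0.16  0.05  3.01]
```

Now lower gently, in two stages.

```bash
python3 -m creep '[-0.1,0.05,0.8,0,0,0,1,-0.1,0.05,1.5,0,0,0,1,-0.1,0.05,2,0,0,0,1,-0.1,0.05,2.3,0,0,0,1,-0.1,0.05,2.3,0,0,0,1,-0.1,0.05,2.3,0,0,0,1]' ;  python3 -c "
from h import *
need(.5989,.2425,.0863)"
```

```text
time: 7.0
eef_pos: [0.6002, 0.245, 0.0966]
ee_rot: [-0.155, 0.988, 0.0, 0.0]
contact_force: [-0.4, -0.2, -2.6]
opening: 0.314
gripper_force: 30.0
t 7.0 pos [0.6002 0.245  0.0966] tilt/yaw [[-0.306, 0.952, 0.0], [0.0, 0.0, -1.0]] j6 -1.9
shift cm [ 0.2  -0.2   1.03]
```

```bash
python3 -m creep '[0.2,-0.2,0,0,0,0,1,0.2,-0.2,0,0,0,0,1,0.2,-0.2,0.3,0,0,0,1,0.2,-0.2,0.6,0,0,0,1,0.2,-0.2,0.6,0,0,0,1]' ;  python3 -c "
from h import *
need(.5989,.2425,.0863)"
```

```text
time: 7.5
eef_pos: [0.5984, 0.2422, 0.0896]
ee_rot: [-0.155, 0.988, -0.0, -0.001]
contact_force: [0.6, 0.2, -2.3]
opening: 0.31
gripper_force: 30.0
t 7.5 pos [0.5984 0.2422 0.0896] tilt/yaw [[-0.306, 0.952, -0.0], [-0.001, -0.001, -1.0]] j6 -1.89
shift cm [-0.06  0.01  0.33]
```

```bash
python3 -m creep '[0,0,0.1,0,0,0,1,0,0,0.2,0,0,0,1,0,0,0.3,0,0,0,1,0,0,0.3,0,0,0,1]' ;  python3 -c "
from h import *
need(.5989,.2425,.0863)"
```

```text
time: 7.9
eef_pos: [0.5987, 0.2424, 0.0871]
ee_rot: [-0.155, 0.988, -0.0, -0.0]
contact_force: [0.4, 0.1, -2.0]
opening: 0.313
gripper_force: 30.0
t 7.9 pos [0.5987 0.2424 0.0871] tilt/yaw [[-0.306, 0.952, -0.0], [-0.0, -0.0, -1.0]] j6 -1.89
shift cm [-0.03  0.01  0.08]
```

```bash
python3 -m creep '[0,0,0.05,0,0,0,1,0,0,0.1,0,0,0,1,0,0,0.15,0,0,0,1,0,0,0.15,0,0,0,1]'
```

```text
time: 8.3
eef_pos: [0.5988, 0.2424, 0.0863]
ee_rot: [-0.155, 0.988, 0.0, 0.0]
contact_force: [-1.3, -0.8, 1.5]
opening: 0.309
gripper_force: 30.0
```

Contact force rose by about 3.5 N at the expected seated height. Releasing.

```bash
python3 -m creep '[0,0,0,0,0,0,5,0,0,0,0,0,0,5,0,0,0,0,0,0,5,0,0,0,0,0,0,5,0,0,0,0,0,0,5]'|tail -2; python3 -m creep '[0,0,-2,0,0,0,6,0,0,-4,0,0,0,6,0,0,-8,0,0,0,6,0,0,-11,0,0,0,6,0,0,-11,0,0,0,6]'; python3 - <<'E'
from h import *
im,d,c,P=shot("wrist"); cv2.imwrite("pics/w3.png",im[:,:,::-1])
q=(np.hypot(P[...,0]-.599,P[...,1]-.2425)<.07)&(P[...,2]>.076)&(P[...,2]<.090)
cn,_=cv2.findContours(q.astype(np.uint8),0,1); cc=max(cn,key=cv2.contourArea)[:,0]
X=P[q];print("disc",circ(P[cc[:,1],cc[:,0]]),np.median(X[:,2]),np.linalg.lstsq(np.c_[X[:,:2],np.ones(len(X))],X[:,2],rcond=None)[0][:2])
q=(np.hypot(P[...,0]-.599,P[...,1]-.2425)<.03)&(P[...,2]>.1)&(P[...,2]<.12); print("knob",P[q].mean(0))
need(.46,.268,.19)
E
```

```text
opening: 0.562
gripper_force: 0.0
time: 9.3
eef_pos: [0.6015, 0.2436, 0.2017]
ee_rot: [-0.155, 0.988, 0.002, 0.005]
contact_force: [-0.2, -0.7, 1.0]
opening: 0.686
gripper_force: 0.0
disc (array([0.59942727, 0.24231225]), np.float64(0.05942149102238421)) 0.0828875045326686 [-0.00076632 -0.00104397]
knob [0.59777833 0.24180731 0.11198716]
t 9.35 pos [0.5999 0.2431 0.1987] tilt/yaw [[-0.306, 0.952, 0.002], [0.005, 0.003, -1.0]] j6 -1.89
shift cm [12.57  6.65  0.81]
```

View pics/w3.png

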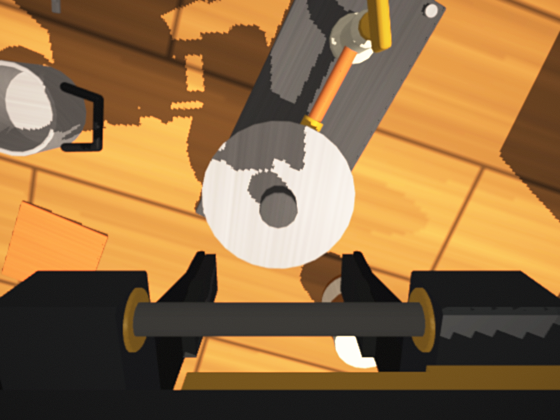

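The wrist view shows the lid centred on the pot, knob at (278,205), with its disc top at 83 mm as expected and level. The wing is at (378,20). Wing direction is about 26° in the world, so q≈2.2. I need a half turn of the wrist plus 8° anticlockwise to leave j6 room.

```bash
python3 -m creep '[2,1,0,0,0,-8,8.7,4,2,0,0,0,-16,8.7,6,3,0,0,0,-24,8.7,8,4,0,0,0,-32,8.7,10,5,0,0,0,-40,8.7,11.5,6,0,0,0,-48,8.7,12.5,6.6,0,0,0,-56,8.7,12.5,6.6,0,0,0,-64,8.7]'|head -3; python3 -m creep '[0,0,0,0,0,-8,8.7,0,0,0,0,0,-16,8.7,0,0,0,0,0,-24,8.7,0,0,0,0,0,-32,8.7,0,0,0,0,0,-40,8.7,0,0,0,0,0,-48,8.7,0,0,0,0,0,-56,8.7,0,0,0,0,0,-62,8.7]'|head -3
 python3 -m creep '[0,0,0,0,0,-8,8.7,0,0,0,0,0,-16,8.7,0,0,0,0,0,-24,8.7,0,0,0,0,0,-32,8.7,0,0,0,0,0,-40,8.7,0,0,0,0,0,-48,8.7,0,0,0,0,0,-56,8.7,0,0,0,0,0,-62,8.7]'|head -3
python3 - <<'E'
from h import *
need(.46,.268,.19)
for n in("wrist","top","side"):
    im,d,c,P=shot(n)
    if n=="wrist": cv2.imwrite(f"pics/{n}4.png",im[:,:,::-1])
    q=(np.hypot(P[...,0]-.463,P[...,1]-.267)<.04)&(P[...,2]>.09)&(P[...,2]<.12)
    if q.sum()>20: print(n,q.sum(),P[q].mean(0),P[q][:,2].max(),cv2.minAreaRect(P[q][:,:2].astype(np.float32)))
    q&=(P[...,2]>.109)
    if q.sum()>20: print(n,"topface",q.sum(),P[q].mean(0),cv2.minAreaRect(P[q][:,:2].astype(np.float32)))
E
```

```text
time: 10.15
eef_pos: [0.4576, 0.2666, 0.1946]
ee_rot: [-0.657, 0.754, 0.0, -0.001]
time: 10.95
eef_pos: [0.4589, 0.2664, 0.1943]
ee_rot: [0.951, -0.308, -0.001, 0.001]
time: 11.75
eef_pos: [0.4588, 0.2664, 0.1943]
ee_rot: [0.974, 0.226, -0.001, 0.001]
t 11.75 pos [0.4588 0.2664 0.1943] tilt/yaw [[0.439, -0.898, 0.001], [-0.002, -0.002, -1.0]] j6 1.19
shift cm [ 0.17 -0.09  0.43]
wrist 614 [0.46462636 0.26748617 0.11106311] 0.11458227348730968 ((0.46242988109588623, 0.2664635479450226), (0.03545195236802101, 0.00767314899712801), 26.389957427978516)
wrist topface 549 [0.46310507 0.26670089 0.11236303] ((0.46238455176353455, 0.266442209482193), (0.03535206988453865, 0.007670130580663681), 26.373455047607422)
top 39 [0.45740477 0.26245449 0.10691898] 0.1177070610154356 ((0.46088504791259766, 0.2657214403152466), (0.036265965551137924, 0.009513434953987598), 26.228416442871094)
side 121 [0.46139228 0.26917366 0.10412601] 0.1145780335352341 ((0.46178579330444336, 0.2679654359817505), (0.03542383015155792, 0.009099488146603107), 26.76390838623047)
side topface 43 [0.46250917 0.26849159 0.11162994] ((0.46288105845451355, 0.2686210870742798), (0.032508037984371185, 0.008561044000089169), 23.435840606689453)
```

View pics/wrist4.png

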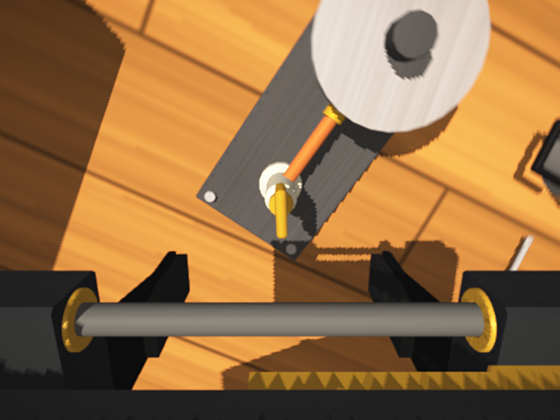

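The wrist view shows the wing (280,210), centred between the fingers and parallel to the pads, with the lid still on the pot at upper right (410,40). Wing centre is (0.4624,0.2664) with its top at 112–113 mm. Descend to TCP z 0.090, clear of the hub.

```bash
python3 -m creep '[0.3,0.15,3,0,0,0,8.7,0.3,0.15,6,0,0,0,6,0.3,0.15,8,0,0,0,6,0.3,0.15,8.8,0,0,0,5,0.3,0.15,8.8,0,0,0,5,0.3,0.15,8.8,0,0,0,5]';python3 -c "
from h import *
need(.4624,.2664,.090)"
```

```text
time: 12.5
eef_pos: [0.4635, 0.2674, 0.1086]
ee_rot: [0.975, 0.223, 0.001, -0.0]
contact_force: [-0.6, 0.1, 0.4]
opening: 0.64
gripper_force: 0.0
t 12.5 pos [0.4635 0.2674 0.1086] tilt/yaw [[0.435, -0.9, -0.0], [0.001, 0.001, -1.0]] j6 1.19
shift cm [-0.15  0.04  1.86]
```

```bash
python3 -m creep '[-0.1,0.04,1,0,0,0,4,-0.1,0.04,1.7,0,0,0,4,-0.1,0.04,1.85,0,0,0,4,-0.1,0.04,1.85,0,0,0,3]';python3 -c "
from h import *
need(.4624,.2664,.090)"; python3 -m creep '[0,0,0,0,0,0,0,0,0,0,0,0,0,0,0,0,0,0,0,0,0,0,0,0,0,0,0,0,0,0,0,0,0,0,0,0,0,0,0,0,0,0,0,0,0,0,0,0,0]'
```

```text
time: 12.9
eef_pos: [0.4621, 0.266, 0.089]
ee_rot: [0.975, 0.223, -0.0, 0.0]
contact_force: [0.1, -0.2, -0.5]
opening: 0.432
gripper_force: 0.0
t 12.9 pos [0.4621 0.266  0.089 ] tilt/yaw [[0.435, -0.9, 0.0], [-0.0, -0.001, -1.0]] j6 1.19
shift cm [ 0.04 -0.02 -0.1 ]
time: 13.6
eef_pos: [0.4623, 0.2663, 0.0895]
ee_rot: [0.975, 0.223, 0.0, -0.0]
contact_force: [-0.3, 1.1, 0.8]
opening: 0.09
gripper_force: 30.0
```

Gripped (8 mm). Now turn clockwise, which is +rz.

```bash
python3 -m creep '[0,0,0,0,0,7,0,0,0,0,0,0,14,0,0,0,0,0,0,21,0,0,0,0,0,0,28,0,0,0,0,0,0,35,0,0,0,0,0,0,42,0,0,0,0,0,0,49,0,0,0,0,0,0,56,0]';python3 -m creep '[0,0,0,0,0,7,0,0,0,0,0,0,14,0,0,0,0,0,0,21,0,0,0,0,0,0,28,0,0,0,0,0,0,35,0,0,0,0,0,0,42,0,0,0,0,0,0,49,0,0,0,0,0,0,56,0]'; python3 -c "
from h import *
need(.4624,.2664,.090);print(arm.get_obs()['torque'])"
```

```text
time: 14.4
eef_pos: [0.4622, 0.2658, 0.0895]
ee_rot: [0.965, -0.263, 0.0, 0.0]
contact_force: [0.3, -1.0, 0.9]
opening: 0.089
gripper_force: 30.0
time: 15.2
eef_pos: [0.4618, 0.2656, 0.0894]
ee_rot: [0.729, -0.685, 0.0, 0.001]
contact_force: [-1.7, -1.6, 2.3]
opening: 0.089
gripper_force: 30.0
t 15.2 pos [0.4618 0.2656 0.0894] tilt/yaw [[-0.998, -0.062, 0.001], [-0.001, -0.001, -1.0]] j6 -0.77
shift cm [-0.08 -0.06 -0.06]
[-0.19537885  0.54465176  0.01299585]
```

```bash
python3 -m creep '[0,0,0,0,0,4,0,0,0,0,0,0,8,0,0,0,0,0,0,11,0,0,0,0,0,0,11,0,0,0,0,0,0,11,0]'|sed -n 3,4p; python3 -c "
from h import *
need(.4624,.2664,.090);print(arm.get_obs()['torque'])"; python3 -m creep '[0,0,0,0,0,2,0,0,0,0,0,0,4,0,0,0,0,0,0,5,0,0,0,0,0,0,5,0,0,0,0,0,0,5,0]'|sed -n 3,4p; python3 -c "
from h import *
need(.4624,.2664,.090);print(arm.get_obs()['torque'])"
```

```text
ee_rot: [-0.662, 0.75, -0.0, -0.001]
contact_force: [-2.3, -2.5, 4.8]
t 15.7 pos [0.4618 0.2656 0.0895] tilt/yaw [[-0.992, 0.124, 0.001], [-0.001, -0.001, -1.0]] j6 -0.95
shift cm [-0.08 -0.05 -0.05]
[-0.45970778  0.92111667 -0.01947304]
ee_rot: [-0.629, 0.777, -0.0, -0.001]
contact_force: [-2.9, -1.9, 4.9]
t 16.2 pos [0.4617 0.2656 0.0894] tilt/yaw [[-0.978, 0.209, 0.001], [-0.001, -0.001, -1.0]] j6 -1.04
shift cm [-0.09 -0.05 -0.06]
[-0.57817337  1.11473804  0.46453791]
```

```bash
python3 -m creep '[0,0,0,0,0,1,0,0,0,0,0,0,2,0,0,0,0,0,0,2,0,0,0,0,0,0,2,0]'|sed -n 3,4p; python3 - <<'E'
from h import *
need(.4624,.2664,.090);print(arm.get_obs()['torque'])
for n in ("side","top"):
    im,d,c,P=shot(n); 
    q=(np.hypot(P[...,0]-.463,P[...,1]-.267)<.03)&(P[...,2]>.088)&(P[...,2]<.11)&(cv2.inRange(cv2.cvtColor(im,cv2.COLOR_RGB2HSV),(12,100,60),(35,255,255))>0)
    print(q.sum(),cv2.minAreaRect(P[q][:,:2].astype(np.float32)) if q.sum()>8 else '')
    q=(np.hypot(P[...,0]-.599,P[...,1]-.2425)<.07)&(P[...,2]>.079)&(P[...,2]<.088)
    print(n,q.sum(),np.median(P[q],0),circ(P[q]))
E
```

```text
ee_rot: [-0.615, 0.788, -0.0, -0.001]
contact_force: [-3.8, -1.7, 4.7]
t 16.6 pos [0.4618 0.2657 0.0894] tilt/yaw [[-0.97, 0.242, 0.0], [-0.001, -0.002, -1.0]] j6 -1.07
shift cm [-0.09 -0.04 -0.06]
[-0.56339762  1.16961873  0.61847375]
21 ((0.46440812945365906, 0.27758073806762695), (0.008274991065263748, 0.015524910762906075), 29.07600212097168)
side 1239 [0.60250215 0.2551538  0.08222858] (array([0.60020385, 0.24499804]), np.float64(0.04352149173050691))
5 
top 835 [0.60568456 0.23102512 0.08257148] (array([0.6024934 , 0.24027417]), np.float64(0.04240572936484654))
```

The torque climbs to 0.6 N m at the expected seat angle, so the screw is seated. Back off about 93° of hand rotation, which allows for the roughly 4° of wind-up.

```bash
python3 -m creep '[0,0,0,0,0,-6,0,0,0,0,0,0,-12,0,0,0,0,0,0,-18,0,0,0,0,0,0,-24,0,0,0,0,0,0,-30,0,0,0,0,0,0,-36,0,0,0,0,0,0,-42,0,0,0,0,0,0,-48,0]'|sed -n 3,4p; python3 -m creep '[0,0,0,0,0,-8,0,0,0,0,0,0,-16,0,0,0,0,0,0,-24,0,0,0,0,0,0,-32,0,0,0,0,0,0,-39,0,0,0,0,0,0,-43,0,0,0,0,0,0,-45,0,0,0,0,0,0,-45,0]';python3 -m creep '[0,0,0,0,0,0,0,0,0,0,0,0,0,0,0,0,0,0,0,0,0,0,0,0,0,0,0,0,0,0,0,0,0,0,0]'; python3 - <<'E'
from h import *
need(.4624,.2664,.090);print(arm.get_obs()['torque'])
im,d,c,P=shot("side"); cv2.imwrite("pics/s5.png",cv2.resize(im[240:370,150:340,::-1],(760,520)))
E
```

```text
ee_rot: [0.883, -0.469, -0.0, 0.0]
contact_force: [-2.2, -1.8, 6.3]
time: 18.3
eef_pos: [0.4623, 0.266, 0.0894]
ee_rot: [0.995, -0.097, 0.0, 0.0]
contact_force: [-2.8, -1.9, 4.4]
opening: 0.089
gripper_force: 30.0
time: 18.8
eef_pos: [0.4623, 0.266, 0.0894]
ee_rot: [0.995, -0.098, 0.0, 0.0]
contact_force: [-0.4, -2.9, 4.6]
opening: 0.09
gripper_force: 30.0
t 18.8 pos [0.4623 0.266  0.0894] tilt/yaw [[-0.194, -0.981, 0.0], [0.0, -0.0, -1.0]] j6 0.55
shift cm [ 0.   -0.04 -0.06]
[-0.81843965  0.62644816  0.02307039]
```

View pics/s5.png

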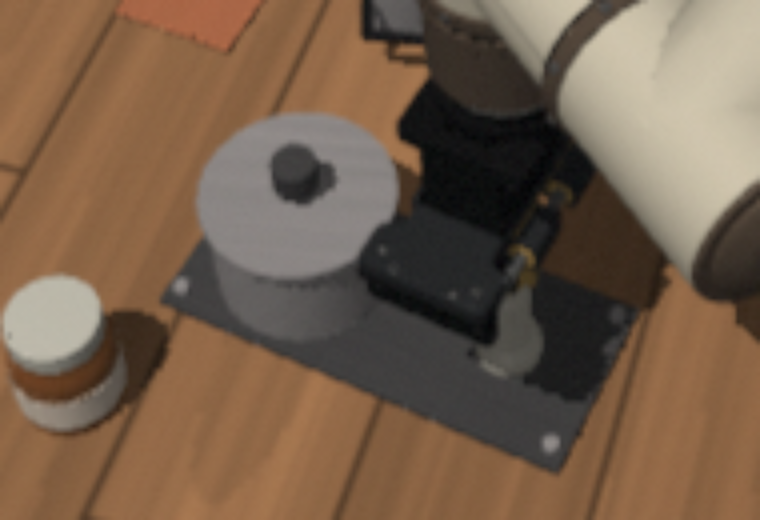

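The side view shows the lid level on the pot (knob at (295,170)), the gripper holding the wing, and the jar undisturbed. The hand is at the wing direction for q≈1.55.

```bash
python3 -c "
from workcell import arm
print(arm.hand_in())"
```

```text
the job is handed in; nothing more can be done
None
```

I handed the job in at 18.9 s: the lid sits level and fully home on the annealing pot and released, and the wing screw was turned in until it seated, then backed off to about 1.55 rad, with the gripper still holding the wing at 30 N. The hand-in gave no verdict, and the screw angle is worked out from the hand's rotation, not read directly.

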